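Lean the clutch pressure plate on the sloped inspection stand

TASK

Take the solid clutch pressure plate (the disc with bolt heads on one face and only a small hole in the middle) out of the slotted wooden rack and lean it on the sloped metal stand for inspection: its rim standing in the middle of the ledge behind the low lip, its back resting against the sloped backstop, the bolt-head side facing out. Set it down rather than dropping it, let go so that it stays there by itself, and leave the open ring disc in the rack and the other things on the bench where they are.

Things in the scene. Friction and masses are not known exactly. Their poses are not given: they have to be found in the camera images.
- plate_center (a point): Centre (on the axis, mid-thickness) of the clutch pressure plate: grey disc with only a small hole in the middle, 136 mm across, 10 mm thick at the rim, 0.5 to 0.75 kg, bolt heads on one face. z = its axis, out of the bolt-head face; at the start x points up. It starts standing on its rim in one of the rack's slots, bolt heads towards the robot; pinch it from above across the rim.
- pressure_plate: The same pressure plate; origin at the centre of its flat back face, 5 mm behind plate_center; same axes.
- ring_disc: The other disc in the rack: a flat steel ring, 136 mm outside and 92 mm inside diameter, 10 mm thick, open in the middle. Origin at the centre of its back face, z along its axis. Stays in its slot.
- rack: Wooden rack fixed to the bench, 130 (x) by 150 (y) mm, origin centre of underside. Two slots along y at x = -35 and +35 mm, 13 mm wide between strips with tops 46 mm above the bench; slot floor a flat V, 14 mm above the bench in the middle. A disc in a slot has its centre about 84 mm and its top about 152 mm above the bench. Which disc is in which slot varies; rack and stand may swap sides.
- stand: Inspection stand fixed to the bench: dark steel base 116 by 160 mm that carries the sloped backstop and ledge, 115 mm high in all. Origin on the bench under it, z up; its open front with the ledge faces its -x.
- backstop: Sloped backstop of the stand: aluminium plate 150 mm wide leaning back 22 degrees (0.384 rad) from vertical, away from the open front. Origin at the foot of its face, in the middle of the ledge, 26 mm above the bench. z runs up along the sloping face, y sideways along the ledge, -x points out of the face. The face ends at z = 90 mm, so a leaned disc stands out 48 mm above it.
- ledge_mid (a point): Middle of the ledge at the foot of the backstop's face (same point and axes as backstop). The ledge is square to the face, 26 mm deep, closed in front by a lip 10 mm high; ledge and lip rise 15 degrees to both sides from the middle, a flat V that centres a disc. The 136 mm disc resting there against the face has its centre 70 mm up along z and 5 mm out along -x.
- piston_1: Bystander: grey piston, 66 mm across, 54 mm high, standing on the bench; origin under its centre.
- gear_1: Bystander: gear lying flat, 68 mm across, 18 mm high; origin under its centre.

How it is judged:
At the end, for the whole second after the job is handed in: Plate at rest on the stand, bolt-head face out, within 0.25 rad of the backstop; its centre 0 to 20 mm in front of the face, within 12 mm of the middle, 62 to 78 mm up the slope; ring disc and bystanders within 30 mm of their starts (angle between the z axis of pressure_plate and the x axis of backstop, either way round below 0.25 rad and angle between pressure_plate's own z axis and vertical below 1.4 rad and x of plate_center in the frame of backstop between -0.02 and 0 m and y of plate_center in the frame of backstop between -0.012 and 0.012 m and z of plate_center in the frame of backstop between 0.062 and 0.078 m and contact force between pressure_plate and stand above 1 N and linear speed of pressure_plate below 0.02 m/s and angular speed of pressure_plate below 0.2 rad/s and distance of each of ring_disc, piston_1, gear_1 from where it was at the start of the episode below 0.03 m); the robot touches nothing.
It fails at once if the pressure plate falls free (faster than 0.6 m/s with no finger on it: a drop of some 2 cm) (linear speed of pressure_plate above 0.6 m/s and contact force between pressure_plate and the fingers below 0.1 N).
It also fails if it takes over 38 s, if anything falls off the work surface, if the arm or the gripper's body presses on something with over 40 N, if the wrist force passes 120 N, or if a joint passes its speed limit or range.

ROBOT

A 6-joint arm with a two-finger parallel gripper is mounted at the origin on a cart in front of the work surface, level with it; the furniture and walls round the work are solid. World frame = base frame: x ahead of the robot, y to its left, z up, the work surface at z = 0. Lengths are in m, angles in rad, forces in N, time in s.
With the tool pointing down it reaches from about 0.325 to 0.925 m from the base axis. Payload 3.1 kg.
Tool frame: the origin (TCP) lies midway between the tips of the shut fingers; the grasp point (between the pads) lies 19 mm behind it; z points along the fingers, y is the direction in which the jaws open and shut (so a half turn about z gives the same grasp; the last joint's range is limited). The gripper opens to 85 mm and grips with 20 to 120 N. Pads are 22 mm wide; open, the fingers measure 114 mm over their backs; the gripper's body (76 mm by 85 mm) begins 54 mm behind the grasp point. The pads swing forward as they close: fully open they stand 13 mm farther back than shut.
Start: joints at [-1.267, 0.217, 1.613, -0, 1.311, -0.112], TCP at [0.252, -0.572, 0.231] pointing down, gripper open.
Joint ranges: [-2.75, 2.75], [-0.78, 2.1], [0.31, 2.55], [-1.13, 4.27], [0.13, 2.63], [-2.58, 2.58]. Speed limits (rad/s): [2.79, 2.79, 3.14, 3.14, 3.14, 3.14].

INTERFACE

Orientations are given as a unit quaternion [x, y, z, w].
In Python, from rig import state, snapshot, camera_params, job_done gives the robot as it stands.
- The arm moves only by the tool send_rows, never from a script. Its argument "moves" is a list of rows, each a list of 5 numbers: the finger opening in mm, from 0 to 85.4, then the shift along the tool's x, y, z in units of 30 mm (1.0 is 30 mm), then the turn about the tool's z in units of 5 degrees (1.0 is 5 degrees). A call has 1 to 10 rows; each row shifts and turns the pose as measured when the row begins, along the tool's axes as they then stand; what a row does not reach is not made up. A row lasts 1/12 s, in which the tool goes at most 41.7 mm and 7.16 degrees, less where a joint would pass 70% of its speed; a pose out of reach is approached as far as the arm can. A call is refused whole if a number of a shift passes 1 or a number of a turn 1, either way. A call with a gripper value outside its range is refused whole. The fingers move at their own pace and stop on an object; "force" is the grip in N (left out, the last holds). Time passes only in rows, so rows that do not move let the fingers close. It gives the time, the measured TCP pose, the force and the opening at its end, in the units of the state.
- state(): the state, without advancing time (a new reading comes with each control period).
- snapshot(name): name is "scene" or "top" or "wrist"; returns the picture (384x512x3 uint8, red, green, blue); there is no depth.
- camera_params(name): a dict with "camera_matrix" (3x3 intrinsics, pixels), "R" (3x3) and "t" (3): a world point X has camera coordinates R X + t. Camera axes: x right, y down, z forward; pixel columns grow to the right and rows downward; lengths in m; the calibration is good to about 2 mm. A picture is of the moment at which its call begins: read the wrist's pose just before it. camera_params takes no time and is no camera call; for the wrist camera it gives the pose at the moment of the call.
- job_done(): hands the job in, once; it reports no verdict.
The state is a dict: "clock": time; "joint_pos": joint angles; "dq": joint speeds; "joint_torque": joint torques, N m; "ee_pos": TCP position; "orientation": TCP orientation; "contact_force": force on the tool from outside, world axes, zero at the start; "ft_torque": the same for the moment, N m; "opening": finger opening in m.
Only numpy, scipy, OpenCV 4.12 (cv2) and the standard library are available. Lean on these libraries where they do the work, as an engineer would, in place of code of your own. Each camera call takes 0.05 s, during which the arm holds its last target. There are 200 camera calls.

## Working session

There is one attempt and no reset: what is moved stays moved. The work goes in short steps, Python scripts to look and compute and a tool call to move; the robot and the scene stay as the last step left them, time stands still between calls to the robot, and variables do not carry over. Pictures are saved under pics/ and viewed, about 8 in all and at most 12, crops included, and the job is handed in when it is done.

Besides the shell and the picture viewer there is one more tool, called after ">>>" as name(argument=value, ...), one argument or row to a line, values as JSON. send_rows: Moves the arm, as the interface text tells. Its arguments: {"type":"object","properties":{"moves":{"type":"array"},"force":{"type":"number"}},"required":["moves"]}

```bash
mkdir -p pics; python3 - <<'E'
from rig import *
import cv2
print(state())
for n in("scene","top"):
    cv2.imwrite(f"pics/{n}0.png",snapshot(n)[:,:,::-1]); p=camera_params(n); print(n,p)
a=cv2.imread("pics/scene0.png");b=cv2.imread("pics/top0.png")
cv2.imwrite("pics/both0.png",cv2.resize(cv2.vconcat([a,b]),None,fx=0.78,fy=0.78))
E
```

```text
{'clock': 0.0, 'joint_pos': array([-1.26719015e+00,  2.17757405e-01,  1.61494588e+00,  1.08694108e-05,
        1.31129366e+00, -1.12182480e-01]), 'dq': array([-4.94932291e-04,  1.74107055e-04, -1.25272109e-03, -1.89311495e-03,
       -9.09072114e-05,  1.73841859e-03]), 'joint_torque': array([ 1.67163143e-03, -3.96839762e+01, -3.03849292e+01, -9.71579698e-05,
        9.59027588e-03,  1.13155079e-05]), 'ee_pos': array([ 0.25223115, -0.57094634,  0.22996012]), 'orientation': array([ 9.78467276e-01,  2.06398509e-01, -1.09656986e-04, -1.19714559e-03]), 'contact_force': array([-0.45184334,  0.67652956, -0.32205496]), 'ft_torque': array([-0.007869  , -0.05365433, -0.05206049]), 'opening': 0.08552128266254513}
scene {'camera_matrix': array([[401.02788102,   0.        , 253.49499625],
       [  0.        , 401.02788102, 188.04784993],
       [  0.        ,   0.        ,   1.        ]]), 'R': array([[ 0.48553107, -0.87411248,  0.01367318],
       [-0.47628852, -0.27760801, -0.83431591],
       [ 0.73308173,  0.39857392, -0.55111705]]), 't': array([-0.39681408,  0.26910154,  0.62181616])}
top {'camera_matrix': array([[436.57291082,   0.        , 259.17147639],
       [  0.        , 436.57291082, 193.51955185],
       [  0.        ,   0.        ,   1.        ]]), 'R': array([[-0.0261961 , -0.99961399, -0.00925441],
       [-0.98874241,  0.02727325, -0.14712111],
       [ 0.14731672,  0.00529623, -0.98907519]]), 't': array([-0.14653135,  0.50489098,  1.02457135])}
```

View pics/scene0.png

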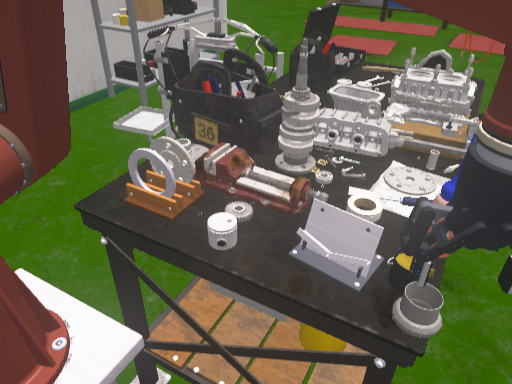

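View pics/top0.png

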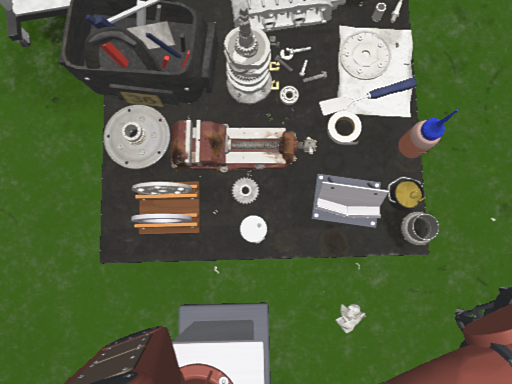

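The plate is in the far slot at about (165,187) in the top view, with the ring in front of it at (163,217). The stand is on the right at (348,201). I'll take enlarged crops so I can pick points accurately.

```bash
cat > h.py <<'E'
import numpy as np
from rig import camera_params
def ray(n,uv,p=None):
    p=p or camera_params(n); R,t=np.array(p["R"]),np.array(p["t"])
    c=-R.T@t; d=R.T@np.linalg.solve(p["camera_matrix"],[uv[0],uv[1],1.]); return c,d/np.linalg.norm(d)
def atz(n,uv,z,p=None):
    c,d=ray(n,uv,p); return c+d*(z-c[2])/d[2]
def tri(*rs):   # rays (c,d) -> point, rms miss
    A=sum(np.eye(3)-np.outer(d,d) for c,d in rs); b=sum((np.eye(3)-np.outer(d,d))@c for c,d in rs)
    X=np.linalg.solve(A,b); return X,[round(float(np.linalg.norm(np.cross(X-c,d)))*1e3,1) for c,d in rs]
E
python3 - <<'E'
import cv2
from h import *
a=cv2.imread("pics/scene0.png");b=cv2.imread("pics/top0.png")
f=lambda im,x,y:cv2.resize(im[y:y+75,x:x+100],(400,300),interpolation=cv2.INTER_CUBIC)
cv2.imwrite("pics/c1.png",cv2.vconcat([cv2.hconcat([f(b,120,170),f(b,298,160)]),cv2.hconcat([f(a,115,140),f(a,287,210)])]))
print("plate top~",atz("top",(165,185),.15),"stand~",atz("top",(347,201),.03),"piston",atz("top",(254,229),.054),"gear",atz("top",(245,190),.018))
E
```

```text
plate top~ [0.50830962 0.04398854 0.15      ] stand~ [ 0.47745108 -0.37336379  0.03      ] piston [ 0.41381267 -0.14571062  0.054     ] gear [ 0.51333098 -0.12507981  0.018     ]
```

View pics/c1.png

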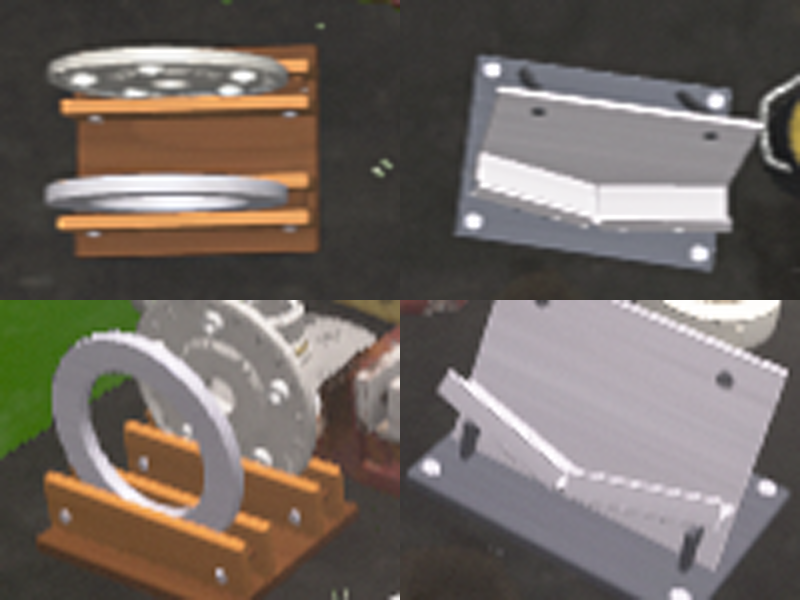

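Top view crop: the plate spans (132..192, ~189) with its hole at (163,191). The stand base corners are (317.5,174), (380.5,182), (376,227) and (312,219), and the backstop's top edge runs (322.5,182.5)-(389,191). In the scene view the hole is at (170,162.5) and the lip's V point at (328,252.5).

```bash
python3 - <<'E'
from h import *
np.set_printoptions(precision=4,suppress=True)
print("hole",tri(ray("top",(163,191)),ray("scene",(170,162.5))))
for u in((132,188.7),(192,190)):print("rim",atz("top",u,.084))
print("rimtop",atz("top",(162.5,181.3),.152))
C=np.array([atz("top",u,.005) for u in((317.5,174.2),(380.5,182),(376,227),(312.2,218.7))])
print(C,C.mean(0),np.linalg.norm(np.diff(C,axis=0),axis=1))
e=np.array([atz("top",u,.111) for u in((322.5,182.5),(389.2,191.2))]);d=e[0]-e[1]
print("edge",e,e.mean(0),np.linalg.norm(d),"yaw",np.degrees(np.arctan2(-d[0],d[1])))
d=C[0]-C[1];print("yaw",np.degrees(np.arctan2(-d[0],d[1])));d=C[3]-C[2];print("yaw",np.degrees(np.arctan2(-d[0],d[1])))
print("lipV",tri(ray("top",(347.2,214.5)),ray("scene",(328,252.5))))
rk=[atz("top",u,.046) for u in((120+62/4,170+107/4),(120+308/4,170+102/4),(120+58/4,170+223/4),(120+308/4,170+215/4))]
print("rack strips",rk)
p=camera_params("wrist");from rig import state;s=state()
from scipy.spatial.transform import Rotation as Ro
T=Ro.from_quat(s["orientation"]).as_matrix();R=np.array(p["R"])
print("tool axes\n",T,"\ncam in tool\n",T.T@R.T,T.T@(-R.T@p["t"]-s["ee_pos"]))
E
```

```text
hole (array([0.5063, 0.0614, 0.0871]), [1.6, 1.6])
rim [0.5133 0.1358 0.084 ]
rim [ 0.5063 -0.0042  0.084 ]
rimtop [0.5163 0.049  0.152 ]
[[ 0.5506 -0.308   0.005 ]
 [ 0.5263 -0.4648  0.005 ]
 [ 0.414  -0.4461  0.005 ]
 [ 0.4387 -0.2897  0.005 ]] [ 0.4824 -0.3771  0.005 ] [0.1587 0.1139 0.1584]
edge [[ 0.511  -0.3044  0.111 ]
 [ 0.4869 -0.4536  0.111 ]] [ 0.4989 -0.379   0.111 ] 0.1510798357599363 yaw -9.163340429449315
yaw -8.810319582743423
yaw -9.003189153221529
lipV (array([ 0.4437, -0.3705,  0.0429]), [1.1, 1.1])
rack strips [array([0.4997, 0.1384, 0.046 ]), array([ 0.4987, -0.0101,  0.046 ]), array([0.4298, 0.1397, 0.046 ]), array([ 0.4305, -0.0098,  0.046 ])]
tool axes
 [[ 0.9148  0.4039 -0.0007]
 [ 0.4039 -0.9148  0.0022]
 [ 0.0002 -0.0022 -1.    ]] 
cam in tool
 [[ 0.0002 -0.9517 -0.3071]
 [ 1.      0.0002 -0.    ]
 [ 0.0001 -0.3071  0.9517]] [ 0.0791 -0.0004 -0.1423]
```

The measurements agree: plate centre is about (0.511, 0.063, 0.085), the stand is yawed about -9°, and the backstop's top mid is (0.499,-0.379,0.111). I'll add a small planner and go to a hover above the plate.

```bash
cat > plan.py <<'E'
import sys, json, numpy as np
from rig import state
from scipy.spatial.transform import Rotation as Ro
def plan(x,y,z,th,op,n=None):
    s=state(); T=Ro.from_quat(s["orientation"]).as_matrix(); p=np.array(s["ee_pos"])
    th0=np.degrees(np.arctan2(T[1,0],T[0,0])); d=np.array([x,y,z])-p; dt=th-th0
    n=n or int(np.ceil(max(np.linalg.norm(d)/.028,abs(dt)/4.5,1)))
    for i in range(n):
        a=np.radians(th0+dt*i/n); A=np.array([[np.cos(a),np.sin(a),0],[np.sin(a),-np.cos(a),0],[0,0,-1]])
        print(json.dumps([op]+[round(float(v),2) for v in A.T@d/n/.03]+[round(-dt/n/5,2)]),end=",\n" if i%10==9 else ", ")
    print("\nat",s["clock"],p.round(4),round(th0,2),"open",round(s["opening"],4),"F",s["contact_force"].round(1))
if __name__=="__main__":
    a=[float(v) for v in sys.argv[1:]]; plan(*a[:5],int(a[5]) if len(a)>5 else None)
E
python3 plan.py .511 .063 .25 90 40
```

```text
[40.0, 0.66, -0.63, -0.03, -0.53], [40.0, 0.69, -0.6, -0.03, -0.53], [40.0, 0.71, -0.57, -0.03, -0.53], [40.0, 0.74, -0.54, -0.03, -0.53], [40.0, 0.76, -0.5, -0.03, -0.53], [40.0, 0.78, -0.47, -0.03, -0.53], [40.0, 0.81, -0.43, -0.03, -0.53], [40.0, 0.82, -0.39, -0.03, -0.53], [40.0, 0.84, -0.35, -0.03, -0.53], [40.0, 0.86, -0.31, -0.03, -0.53],
[40.0, 0.87, -0.27, -0.03, -0.53], [40.0, 0.88, -0.23, -0.03, -0.53], [40.0, 0.89, -0.19, -0.03, -0.53], [40.0, 0.9, -0.15, -0.03, -0.53], [40.0, 0.91, -0.11, -0.03, -0.53], [40.0, 0.91, -0.07, -0.03, -0.53], [40.0, 0.91, -0.03, -0.03, -0.53], [40.0, 0.91, 0.02, -0.03, -0.53], [40.0, 0.91, 0.06, -0.03, -0.53], [40.0, 0.91, 0.1, -0.03, -0.53],
[40.0, 0.9, 0.14, -0.03, -0.53], [40.0, 0.89, 0.18, -0.03, -0.53], [40.0, 0.88, 0.22, -0.03, -0.53], [40.0, 0.87, 0.27, -0.03, -0.53], [40.0, 0.86, 0.31, -0.03, -0.53], 
at 0.1 [ 0.2522 -0.571   0.23  ] 23.82 open 0.0854 F [ 0.4 -0.5 -0.3]
```

>>> send_rows(
  moves=[
    [40,0.66,-0.63,-0.1,-0.53],
    [40,0.69,-0.6,-0.1,-0.53],
    [40,0.71,-0.57,-0.1,-0.53],
    [40,0.74,-0.54,-0.1,-0.53],
    [40,0.76,-0.5,-0.1,-0.53],
    [40,0.78,-0.47,-0.05,-0.53],
    [40,0.81,-0.43,0,-0.53],
    [40,0.82,-0.39,0,-0.53],
    [40,0.84,-0.35,0,-0.53],
    [40,0.86,-0.31,0,-0.53],
  ],
)

```text
clock: 0.93
ee_pos: [0.3532, -0.3079, 0.2408]
orientation: [0.902, 0.431, -0.001, -0.006]
contact_force: [0.0, 0.1, -0.6]
opening: 0.0399
```

>>> send_rows(
  moves=[
    [40,0.87,-0.27,-0.03,-0.53],
    [40,0.88,-0.23,-0.03,-0.53],
    [40,0.89,-0.19,-0.03,-0.53],
    [40,0.9,-0.15,-0.03,-0.53],
    [40,0.91,-0.11,-0.03,-0.53],
    [40,0.91,-0.07,-0.03,-0.53],
    [40,0.91,-0.03,-0.03,-0.53],
    [40,0.91,0.02,-0.03,-0.53],
    [40,0.91,0.06,0,-0.53],
    [40,0.91,0.1,0,-0.53],
  ],
)

```text
clock: 1.77
ee_pos: [0.4502, -0.0366, 0.2462]
orientation: [0.773, 0.635, 0.0, -0.009]
contact_force: [0.5, -0.1, 0.2]
opening: 0.0402
```

```bash
python3 plan.py .511 .063 .25 90 40
```

```text
[40.0, 0.73, 0.27, -0.03, -0.45], [40.0, 0.72, 0.3, -0.03, -0.45], [40.0, 0.71, 0.32, -0.03, -0.45], [40.0, 0.69, 0.35, -0.03, -0.45], [40.0, 0.68, 0.38, -0.03, -0.45], 
at 1.7667 [ 0.4502 -0.0366  0.2462] 78.79 open 0.0402 F [ 0.5 -0.1  0.2]
```

>>> send_rows(
  moves=[
    [40,0.73,0.27,0,-0.45],
    [40,0.72,0.3,0,-0.45],
    [40,0.71,0.32,0,-0.45],
    [40,0.69,0.35,0,-0.45],
    [40,0.68,0.38,0,-0.45],
    [40,0,0,0,0],
    [40,0,0,0,0],
  ],
)

```text
clock: 2.35
ee_pos: [0.5104, 0.0747, 0.2433]
orientation: [0.7, 0.714, -0.0, -0.012]
contact_force: [-0.3, -0.7, 0.6]
opening: 0.04
```

```bash
cat > look.py <<'E'
import sys,cv2,json
from h import *; from rig import *
s=state();p=camera_params("wrist");im=snapshot("wrist")[:,:,::-1]
json.dump({k:np.array(v).tolist() for k,v in p.items()},open(f"pics/{sys.argv[1]}.json","w"))
cv2.imwrite(f"pics/{sys.argv[1]}.png",im)
print(s["ee_pos"].round(4),s["orientation"].round(4),s["clock"],s["opening"],s["contact_force"].round(1))
E
python3 look.py w1; python3 plan.py .511 .063 .25 90 40
```

```text
[0.5104 0.0747 0.2433] [ 6.999e-01  7.142e-01 -3.000e-04 -1.180e-02] 2.35 0.040045224703094094 [-0.3 -0.7  0.6]
[40.0, -0.39, 0.02, -0.22, 0.22], 
at 2.4 [0.5103 0.0746 0.2433] 91.11 open 0.0398 F [0.2 0.  0.4]
```

View pics/w1.png

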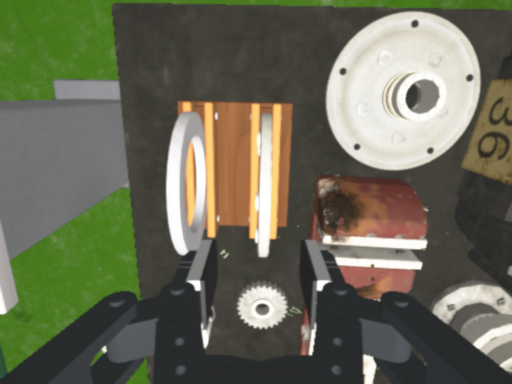

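The wrist view shows the plate edge-on, cols 259–272, from (267,113) to (263,256), with bolt heads on its left (robot) side. The ring is at cols 167–205. I'll fit the plate's pose to this.

```bash
python3 - <<'E'
from h import *
import cv2,json
np.set_printoptions(precision=4,suppress=True)
p={k:np.array(v) for k,v in json.load(open("pics/w1.json")).items()}
def proj(X): c=p["R"]@X+p["t"]; q=p["camera_matrix"]@c; return q[:2]/q[2]
ph=np.linspace(-.3,np.pi+.3,60)
for x,y,yaw in((.511,.063,0),(.511,.063,.02)):
    o=np.array([proj(np.array([x-np.sin(yaw)*.068*np.cos(a),y+.068*np.cos(a),.084+.068*np.sin(a)])) for a in ph])
    print("pred: top/bottom",o[o[:,1].argmin()],o[o[:,1].argmax()])
    for dx in(-.005,.005):print("rimtop",proj(np.array([x+dx,y,.152])))
g=cv2.cvtColor(cv2.imread("pics/w1.png"),6)
for r in(125,150,180,200,230,250):print(r,g[r,248:284])
E
```

```text
pred: top/bottom [262.9056 115.5863] [259.366  259.5062]
rimtop [253.8957 212.3864]
rimtop [266.9156 212.7157]
pred: top/bottom [261.4227 115.5534] [260.6452 259.5405]
rimtop [253.8957 212.3864]
rimtop [266.9156 212.7157]
125 [114 116 132 168 196 209 212 214 215 209 189 151 129 149 182 198 201 201
 199 198 196 197 190 178 174 194 210 213 214 215 213 203 175 133 117 114]
150 [121 121 145 186 206 213 215 216 219 230 249 251 215 214 241 246 246 245
 245 244 243 241 234 219 203 210 214 216 218 215 205 177 129 110 112 117]
180 [122 127 158 194 211 215 218 218 211 190 158 177 236 254 254 254 254 254
 254 254 253 251 245 235 221 215 217 218 213 200 168 131 117 116 117 119]
200 [122 140 175 201 212 216 222 243 253 253 240 230 251 255 255 255 255 255
 255 255 254 252 243 226 217 216 217 217 208 182 136 115 114 115 116 117]
230 [ 77 133 188 208 213 215 217 222 224 215 202 236 252 253 253 253 253 253
 253 253 249 242 223 214 215 216 213 200 160  92  62  61  60  63  63  62]
250 [ 59  60  62  61  61  64  66  67  78 115 176 230 247 250 250 249 250 250
 247 235 197 117  64  57  56  59  61  61  63  62  61  61  61  61  61  61]
```

```bash
python3 - <<'E'
from h import *
print("bolt",tri(ray("top",(158,187.5)),ray("scene",(168.25,146.25))))
print("bolt R",tri(ray("top",(179,188.7)),ray("scene",(184.5,162.5))))
E
sed -i 's/a=np.radians(th0+dt\*i\/n); A=.*/A=T@Ro.from_euler("z",-dt*i\/n,degrees=True).as_matrix()/' plan.py
python3 plan.py .514 .065 .165 90 34
```

```text
bolt (array([0.50771036, 0.06255312, 0.13020026]), [1.8, 1.8])
bolt R (array([0.50986643, 0.02126935, 0.09689297]), [2.9, 2.9])
[34.0, -0.12, 0.05, 0.87, 0.07], [34.0, -0.12, 0.05, 0.87, 0.07], [34.0, -0.12, 0.05, 0.87, 0.07], 
at 2.4 [0.5103 0.0746 0.2433] 91.11 open 0.0398 F [0.2 0.  0.4]
```

```bash
python3 - <<'E'
import cv2
a=cv2.imread("pics/scene0.png")[138:183,145:200];b=cv2.imread("pics/w1.png")[100:270,230:300]
cv2.imwrite("pics/c2.png",cv2.hconcat([cv2.resize(a,(550,450),interpolation=2),cv2.resize(b,(185,450),interpolation=2)]))
E
```

```text
(no output)
```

View pics/c2.png

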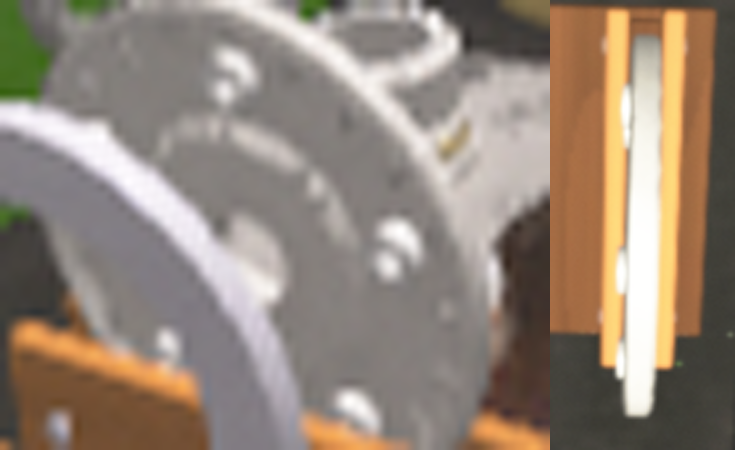

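The top bolt is at z≈0.130, radius 46 mm (head up to about 0.136). The pads must therefore stay above it, so I'll grip with the TCP at about 0.138, about 14 mm of rim.

>>> send_rows(
  moves=[
    [34,-0.12,0.05,0.87,0.07],
    [34,-0.12,0.05,0.87,0.07],
    [34,-0.12,0.05,0.87,0.07],
    [34,0,0,0,0],
  ],
)

```text
clock: 2.73
ee_pos: [0.5141, 0.0618, 0.1649]
orientation: [0.708, 0.706, 0.001, -0.01]
contact_force: [-1.7, -0.7, -0.1]
opening: 0.0336
```

```bash
python3 plan.py .5145 .065 .137 90 34
```

```text
[34.0, 0.05, 0.01, 0.47, -0.02], [34.0, 0.05, 0.01, 0.47, -0.02], 
at 2.7333 [0.5141 0.0618 0.1649] 89.79 open 0.0336 F [-1.7 -0.7 -0.1]
```

>>> send_rows(
  moves=[
    [34,0.05,0.01,0.45,0],
    [34,0.05,0.01,0.45,0],
    [34,0,0,0,0],
    [10,0,0,0,0],
    [0,0,0,0,0],
    [0,0,0,0,0],
    [0,0,0,0,0],
    [0,0,0,0,0],
  ],
  force=80,
)

```text
clock: 3.4
ee_pos: [0.5126, 0.0607, 0.1411]
orientation: [0.711, 0.703, 0.0, -0.01]
contact_force: [0.9, -0.0, -4.9]
opening: 0.0075
```

```bash
python3 look.py w2;  python3 plan.py .5145 .063 .27 90 0
```

```text
[0.5126 0.0607 0.1411] [ 7.110e-01  7.032e-01  2.000e-04 -9.600e-03] 3.4 0.00748413343977824 [ 0.9 -0.  -4.9]
[0.0, 0.03, 0.0, -0.86, -0.03], [0.0, 0.03, 0.0, -0.86, -0.03], [0.0, 0.03, 0.0, -0.86, -0.03], [0.0, 0.03, 0.0, -0.86, -0.03], [0.0, 0.03, 0.0, -0.86, -0.03], 
at 3.45 [0.5125 0.0607 0.141 ] 89.37 open 0.0073 F [ 0.3  0.2 -6.4]
```

View pics/w2.png

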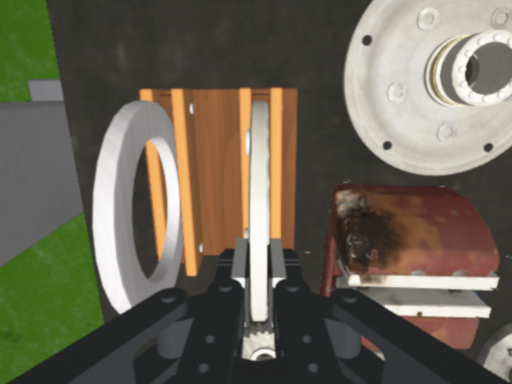

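The plate (cols 249–271) sits between the two pads. I'll make a short test lift.

>>> send_rows(
  moves=[
    [0,0,0,-0.3,0],
    [0,0,0,-0.3,0],
    [0,0,0,-0.3,0],
    [0,0,0,0,0],
  ],
  force=110,
)

```text
clock: 3.78
ee_pos: [0.5132, 0.0604, 0.1699]
orientation: [0.711, 0.703, 0.001, -0.009]
contact_force: [-0.1, 0.5, -3.5]
opening: 0.0063
```

```bash
python3 look.py w3; python3 - <<'E'
from rig import *;import cv2
a=snapshot("scene")[:,:,::-1][80:230,90:290];b=cv2.imread("pics/w3.png")[150:384,150:400]
print(state()["contact_force"],state()["opening"])
cv2.imwrite("pics/c3.png",cv2.hconcat([cv2.resize(a,(480,360)),cv2.resize(b,(320,360))]))
E
```

```text
[0.5132 0.0604 0.1699] [ 7.107e-01  7.034e-01  5.000e-04 -9.100e-03] 3.7833 0.006320201622081645 [-0.1  0.5 -3.5]
[ 1.5456568   0.28915986 -4.72583468] 0.0064005373466620484
```

View pics/c3.png

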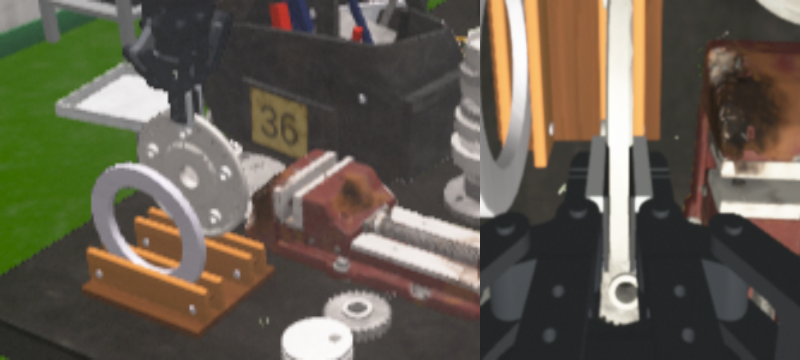

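Lift is good, with about 5 N on the wrist. Next I'll raise the plate and carry it to a hover over the stand: yaw 81°, foot of face ≈ (0.465,-0.374).

>>> send_rows(
  moves=[
    [0,0,0,-0.6,0],
    [0,0,0,-0.8,0],
    [0,0,0,-0.8,0],
    [0,0,0,-0.8,0],
    [0,0,0,-0.8,0],
    [0,0,0,-0.3,0],
    [0,0,0,0,0],
  ],
)

```text
clock: 4.47
ee_pos: [0.5076, 0.0589, 0.2895]
orientation: [0.711, 0.703, -0.007, -0.017]
contact_force: [0.7, 0.2, -5.3]
opening: 0.0064
```

```bash
python3 plan.py .456 -.3765 .285 81 0 22
```

```text
[0.0, -0.66, -0.07, 0.0, 0.08], [0.0, -0.66, -0.07, 0.0, 0.08], [0.0, -0.66, -0.06, 0.0, 0.08], [0.0, -0.66, -0.06, 0.0, 0.08], [0.0, -0.66, -0.05, 0.0, 0.08], [0.0, -0.66, -0.05, 0.0, 0.08], [0.0, -0.66, -0.04, 0.0, 0.08], [0.0, -0.66, -0.04, 0.0, 0.08], [0.0, -0.66, -0.04, 0.0, 0.08], [0.0, -0.66, -0.03, 0.0, 0.08],
[0.0, -0.66, -0.03, 0.0, 0.08], [0.0, -0.66, -0.02, 0.0, 0.08], [0.0, -0.66, -0.02, 0.0, 0.08], [0.0, -0.66, -0.01, 0.0, 0.08], [0.0, -0.66, -0.01, 0.0, 0.08], [0.0, -0.66, -0.01, 0.0, 0.08], [0.0, -0.66, -0.0, 0.0, 0.08], [0.0, -0.66, 0.0, 0.0, 0.08], [0.0, -0.66, 0.01, 0.0, 0.08], [0.0, -0.66, 0.01, 0.0, 0.08],
[0.0, -0.66, 0.02, 0.0, 0.08], [0.0, -0.66, 0.02, 0.0, 0.08], 
at 4.4667 [0.5076 0.0589 0.2895] 89.39 open 0.0064 F [ 0.7  0.2 -5.3]
```

>>> send_rows(
  moves=[
    [0,-0.3,-0.05,0,0.08],
    [0,-0.66,-0.07,0,0.08],
    [0,-0.66,-0.06,0,0.08],
    [0,-0.66,-0.06,0,0.08],
    [0,-0.66,-0.05,0,0.08],
    [0,-0.66,-0.05,0,0.08],
    [0,-0.66,-0.04,0,0.08],
    [0,-0.66,-0.04,0,0.08],
    [0,-0.66,-0.04,0,0.08],
    [0,-0.66,-0.03,0,0.08],
  ],
)

```text
clock: 5.3
ee_pos: [0.4709, -0.1334, 0.2652]
orientation: [0.734, 0.678, -0.017, -0.031]
contact_force: [0.4, -0.2, -6.2]
opening: 0.0064
```

>>> send_rows(
  moves=[
    [0,-0.66,-0.03,0,0.08],
    [0,-0.66,-0.02,0,0.08],
    [0,-0.66,-0.02,0,0.08],
    [0,-0.66,-0.02,0,0.08],
    [0,-0.66,-0.01,0,0.08],
    [0,-0.66,-0.01,0,0.08],
    [0,-0.66,0,0,0.08],
    [0,-0.66,0,0,0.08],
    [0,-0.5,0,0,0.08],
    [0,-0.2,0,0,0.08],
  ],
)

```text
clock: 6.13
ee_pos: [0.4283, -0.3203, 0.2343]
orientation: [0.76, 0.647, -0.026, -0.05]
contact_force: [0.0, 0.8, -5.9]
opening: 0.0066
```

```bash
python3 plan.py .456 -.3765 .265 81 0
```

```text
[0.0, -0.56, 0.36, -0.4, -0.02], [0.0, -0.56, 0.36, -0.4, -0.02], [0.0, -0.56, 0.36, -0.4, -0.02], 
at 6.1333 [ 0.4283 -0.3203  0.2343] 80.7 open 0.0066 F [ 0.   0.8 -5.9]
```

The tool has picked up a tilt of about 6° that leans the plate's top back, which is the direction I need. I'll now track the plate centre through the measured orientation.

```bash
cat > pp.py <<'E'
import sys,numpy as np
from plan import *
# target given as plate centre in backstop coords: out-of-face (horizontal stand x), stand y, world z
o=np.array([0.004,0,.057]); foot=np.array([.465,-.3738]); ex=np.array([.988,-.155]); ey=np.array([.155,.988])
s=state();T=Ro.from_quat(s["orientation"]).as_matrix(); c=s["ee_pos"]+T@o
n=T[:,1]; S=np.array([ex@n[:2],ey@n[:2],n[2]])
print("plate now stand x,y,z mm:",((c[:2]-foot)@ex*1e3).round(1),((c[:2]-foot)@ey*1e3).round(1),(c[2]*1e3).round(1),"lean deg",np.degrees(np.arcsin(S[2])).round(1),"yaw err",np.degrees(np.arctan2(S[1],S[0])).round(1))
sx,sy,z=[float(v)/1e3 for v in sys.argv[1:4]]; t=foot+sx*ex+sy*ey
p=np.array([t[0],t[1],z])-T@o
plan(*p,81,float(sys.argv[4]),int(sys.argv[5]) if len(sys.argv)>5 else None)
E
python3 pp.py -5 0 200 0
```

```text
plate now stand x,y,z mm: -50.8 52.6 177.8 lean deg -6.3 yaw err -0.2
[0.0, -0.57, 0.48, -0.32, -0.02], [0.0, -0.58, 0.48, -0.32, -0.02], [0.0, -0.58, 0.48, -0.32, -0.02], 
at 6.1333 [ 0.4283 -0.3203  0.2343] 80.7 open 0.0066 F [ 0.   0.8 -5.9]
```

>>> send_rows(
  moves=[
    [0,-0.2,0.2,-0.7,0],
    [0,-0.5,0.48,-0.4,0],
    [0,-0.58,0.48,-0.3,0],
    [0,-0.4,0.3,0,0],
    [0,0,0,0,0],
    [0,0,0,0,0],
  ],
)

```text
clock: 6.63
ee_pos: [0.461, -0.3778, 0.2559]
orientation: [0.762, 0.644, -0.026, -0.062]
contact_force: [0.1, -0.3, -5.7]
opening: 0.0066
```

```bash
python3 look.py w4; python3 pp.py -5 0 130 0; python3 - <<'E'
from rig import *;import cv2
a=snapshot("scene")[:,:,::-1][150:300,270:410];b=cv2.imread("pics/w4.png")
cv2.imwrite("pics/c4.png",cv2.hconcat([cv2.resize(a,(350,375),interpolation=2),cv2.resize(b,(450,375))]))
E
```

```text
[ 0.461  -0.3778  0.2559] [ 0.7617  0.6444 -0.0264 -0.0622] 6.6333 0.00662246480341353 [ 0.1 -0.3 -5.7]
plate now stand x,y,z mm: -11.1 2.0 199.0 lean deg -7.4 yaw err -0.5
[0.0, -0.05, 0.17, 0.75, -0.05], [0.0, -0.05, 0.17, 0.75, -0.05], [0.0, -0.05, 0.17, 0.75, -0.05], 
at 6.6833 [ 0.4606 -0.3776  0.2553] 80.31 open 0.0063 F [ 0.6 -0.8 -5.8]
```

View pics/c4.png

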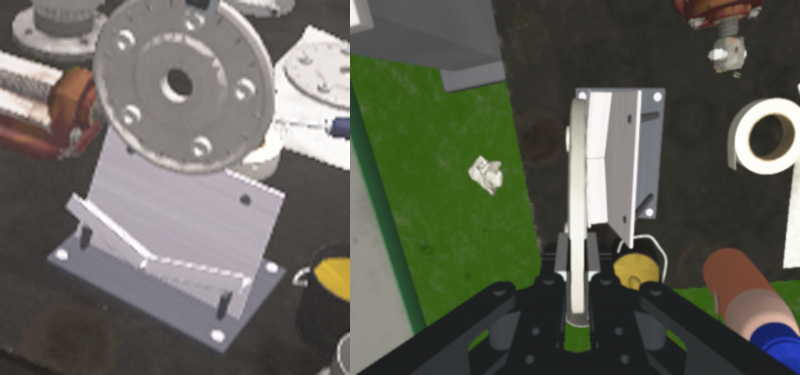

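The plate is above the stand with its bolts facing out. In wrist pixels, the backstop's top edge runs about (330,92) to (322,249), and the ledge's V line ends at the face at about (293,161). I'll check the foot position against these.

```bash
python3 - <<'E'
from h import *
import json
np.set_printoptions(precision=4,suppress=True)
p={k:np.array(v) for k,v in json.load(open("pics/w4.json")).items()}
foot=np.array([.465,-.3738]); ex=np.array([.988,-.155]); ey=np.array([.155,.988])
f=lambda X:((X[:2]-foot)@ex*1e3,(X[:2]-foot)@ey*1e3)
for nm,u,z in(("edge",(330,92),.111),("edge",(322,249),.111),("V",(293,161),.026),("base",(260,94),.005),("base",(357,94),.005),("base",(342,218),.005)):
    print(nm,np.round(f(atz("",u,z,p)),1))
E
python3 - <<'E'
import cv2
b=cv2.imread("pics/w4.png")[80:260,240:370]
cv2.imwrite("pics/c5.png",cv2.resize(b,(433,600),interpolation=2))
E
```

```text
edge [38.9 75.3]
edge [ 38.5 -67.4]
V [7.4 1.5]
base [-33.1  76.4]
base [77.2 75.2]
base [ 69.4 -73.6]
```

View pics/c5.png

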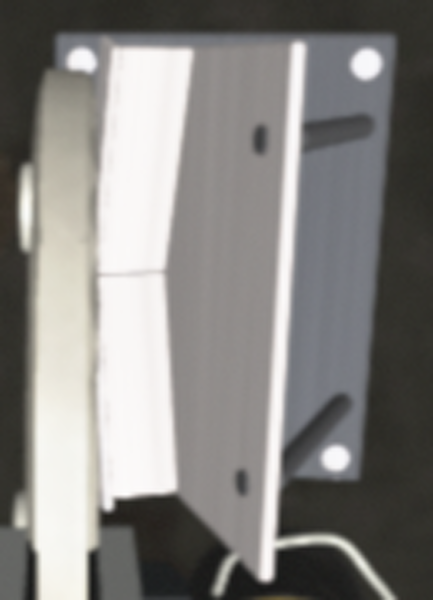

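The refined foot is about +2.5 mm in x and +1.5 mm in y from my first value, within calibration. I'll update it and lower to just above the ledge.

```bash
sed -i 's/foot=np.array(\[.465,-.3738\])/foot=np.array([.4677,-.3727])/' pp.py; python3 pp.py 1 0 135 0
```

```text
plate now stand x,y,z mm: -13.8 0.9 199.2 lean deg -7.5 yaw err -0.4
[0.0, -0.04, 0.26, 0.69, -0.04], [0.0, -0.04, 0.26, 0.69, -0.04], [0.0, -0.04, 0.26, 0.69, -0.04], 
at 6.7333 [ 0.4604 -0.3771  0.2556] 80.33 open 0.0063 F [-0.8  0.2 -5.7]
```

>>> send_rows(
  moves=[
    [0,-0.03,0.26,0.6,-0.1],
    [0,-0.03,0.26,0.69,-0.04],
    [0,-0.03,0.26,0.6,0],
    [0,0,0,0,0],
  ],
)

```text
clock: 7.07
ee_pos: [0.4751, -0.3765, 0.1947]
orientation: [0.757, 0.65, -0.026, -0.063]
contact_force: [-2.7, 1.4, -5.8]
opening: 0.0063
```

```bash
python3 pp.py 1 0 108 0
```

```text
plate now stand x,y,z mm: 0.5 3.8 138.4 lean deg -7.4 yaw err 0.4
[0.0, -0.09, 0.07, 0.5, 0.01], [0.0, -0.09, 0.07, 0.5, 0.01], 
at 7.0667 [ 0.4751 -0.3765  0.1947] 81.12 open 0.0063 F [-2.7  1.4 -5.8]
```

>>> send_rows(
  moves=[
    [0,-0.1,0.07,0.4,0],
    [0,-0.1,0.07,0.4,0],
    [0,0,0,0.1,0],
    [0,0,0,0,0],
  ],
)

```text
clock: 7.4
ee_pos: [0.4736, -0.3795, 0.1653]
orientation: [0.756, 0.65, -0.026, -0.065]
contact_force: [-0.6, -0.8, -5.8]
opening: 0.0065
```

```bash
python3 pp.py 1 0 98 0 5
```

```text
plate now stand x,y,z mm: -0.7 0.8 109.1 lean deg -7.6 yaw err 0.5
[0.0, -0.01, 0.02, 0.07, 0.01], [0.0, -0.01, 0.02, 0.07, 0.01], [0.0, -0.01, 0.02, 0.07, 0.01], [0.0, -0.01, 0.02, 0.07, 0.01], [0.0, -0.01, 0.02, 0.07, 0.01], 
at 7.4 [ 0.4736 -0.3795  0.1653] 81.2 open 0.0065 F [-0.6 -0.8 -5.8]
```

>>> send_rows(
  moves=[
    [0,0,0.02,0.1,0],
    [0,0,0.02,0.1,0],
    [0,0,0,0,0],
  ],
)

```text
clock: 7.65
ee_pos: [0.4742, -0.3799, 0.1603]
orientation: [0.757, 0.65, -0.026, -0.064]
contact_force: [0.6, 0.1, -5.7]
opening: 0.0066
```

>>> send_rows(
  moves=[
    [0,0,0.02,0.07,0],
    [0,0,0,0,0],
  ],
)

```text
clock: 7.82
ee_pos: [0.4751, -0.3805, 0.1591]
orientation: [0.757, 0.65, -0.026, -0.063]
contact_force: [0.1, 0.1, -6.0]
opening: 0.0064
```

>>> send_rows(
  moves=[
    [0,0,0,0.07,0],
    [0,0,0,0.05,0],
    [0,0,0,0,0],
  ],
)

```text
clock: 8.07
ee_pos: [0.4753, -0.3809, 0.1565]
orientation: [0.757, 0.65, -0.026, -0.062]
contact_force: [-0.3, 0.0, -5.7]
opening: 0.0063
```

>>> send_rows(
  moves=[
    [0,0,0,0.07,0],
    [0,0,0,0.05,0],
    [0,0,0,0,0],
  ],
)

```text
clock: 8.32
ee_pos: [0.4762, -0.3816, 0.1555]
orientation: [0.757, 0.65, -0.026, -0.06]
contact_force: [0.0, -0.1, -5.7]
opening: 0.0065
```

```bash
python3 pp.py 1 0 98 0 5
```

```text
plate now stand x,y,z mm: 2.7 -1.3 99.2 lean deg -7.1 yaw err 0.4
[0.0, 0.01, -0.01, 0.01, 0.01], [0.0, 0.01, -0.01, 0.01, 0.01], [0.0, 0.01, -0.01, 0.01, 0.01], [0.0, 0.01, -0.01, 0.01, 0.01], [0.0, 0.01, -0.01, 0.01, 0.01], 
at 8.3167 [ 0.4762 -0.3816  0.1555] 81.19 open 0.0065 F [ 0.  -0.1 -5.7]
```

>>> send_rows(
  moves=[
    [0,0.03,-0.06,0.08,0],
    [0,0,0,0.06,0],
    [0,0,0,0,0],
  ],
)

```text
clock: 8.57
ee_pos: [0.4764, -0.3817, 0.1551]
orientation: [0.757, 0.65, -0.025, -0.056]
contact_force: [-0.8, 0.8, -4.7]
opening: 0.0061
```

>>> send_rows(
  moves=[
    [0,0.02,-0.03,0.08,0],
    [0,0,0,0,0],
  ],
)

```text
clock: 8.73
ee_pos: [0.4763, -0.3814, 0.155]
orientation: [0.757, 0.65, -0.024, -0.055]
contact_force: [-0.2, 0.1, -3.1]
opening: 0.0063
```

>>> send_rows(
  moves=[
    [0,0.02,-0.02,0.1,0],
    [0,0,0,0.05,0],
    [0,0,0,0,0],
  ],
)

```text
clock: 8.98
ee_pos: [0.4766, -0.3814, 0.1549]
orientation: [0.757, 0.65, -0.024, -0.053]
contact_force: [-0.7, 1.7, -1.4]
opening: 0.0069
```

```bash
python3 look.py w5; python3 pp.py 1 0 98 0 5; python3 - <<'E'
from rig import *;import cv2
a=snapshot("scene")[:,:,::-1][170:310,280:420];b=cv2.imread("pics/w5.png")[40:384,180:420]
cv2.imwrite("pics/c6.png",cv2.hconcat([cv2.resize(a,(420,420),interpolation=2),cv2.resize(b,(293,420))]))
E
```

```text
[ 0.4766 -0.3814  0.1549] [ 0.7573  0.6504 -0.0242 -0.0528] 8.9833 0.0068608117666999775 [-0.7  1.7 -1.4]
plate now stand x,y,z mm: 3.7 -1.4 98.3 lean deg -6.4 yaw err 0.3
[0.0, 0.01, -0.02, 0.0, 0.01], [0.0, 0.01, -0.02, 0.0, 0.01], [0.0, 0.01, -0.02, 0.0, 0.01], [0.0, 0.01, -0.02, 0.0, 0.01], [0.0, 0.01, -0.02, 0.0, 0.01], 
at 9.0333 [ 0.4766 -0.3814  0.1548] 81.21 open 0.0064 F [-0.2  1.5  2.3]
```

View pics/c6.png

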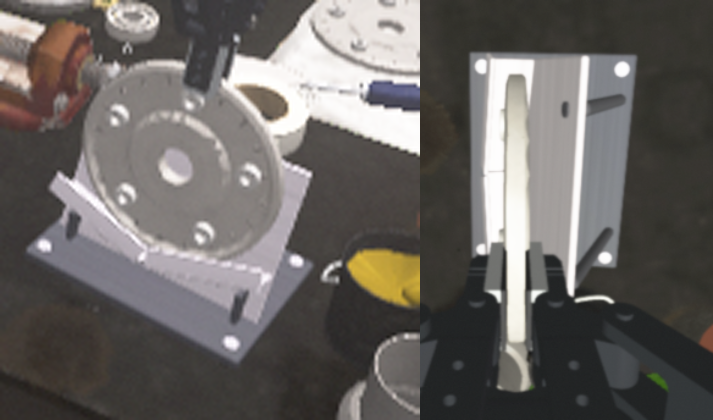

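The plate stands on the ledge behind the lip, and the wrist force is about zero. Now I'll open a little and walk the plate back with the jaws.

>>> send_rows(
  moves=[
    [11,0,0,0,0],
    [14,0,0,0,0],
    [17,0,0,0,0],
    [20,0,0,0,0],
    [22,0,0,0,0],
    [22,0,0,0,0],
  ],
  force=20,
)

```text
clock: 9.58
ee_pos: [0.4766, -0.3819, 0.1528]
orientation: [0.757, 0.65, -0.024, -0.052]
contact_force: [0.5, 0.8, -0.4]
opening: 0.0217
```

>>> send_rows(
  moves=[
    [22,0,0.12,0.02,0],
    [22,0,0.12,0.02,0],
    [22,0,0.12,0.02,0],
    [22,0,0.12,0.02,0],
    [22,0,0.12,0.02,0],
    [22,0,0,0,0],
  ],
)

```text
clock: 10.08
ee_pos: [0.4962, -0.3846, 0.1466]
orientation: [0.757, 0.65, -0.024, -0.052]
contact_force: [0.8, 0.6, 0.6]
opening: 0.022
```

```bash
python3 look.py w6; python3 pp.py 1 0 98 22 1
```

```text
[ 0.4962 -0.3846  0.1466] [ 0.7575  0.6504 -0.0238 -0.0522] 10.0833 0.022007549639407705 [0.8 0.6 0.6]
plate now stand x,y,z mm: 23.6 -1.6 90.3 lean deg -6.3 yaw err 0.3
[22.0, 0.06, -0.78, -0.17, 0.04], 
at 10.1333 [ 0.496  -0.3846  0.1468] 81.2 open 0.0219 F [ 0.8 -0.2 -0.6]
```

>>> send_rows(
  moves=[
    [22,0,0.12,-0.01,0],
    [22,0,0.12,-0.01,0],
    [22,0,0.12,-0.01,0],
    [22,0,0.1,-0.01,0],
    [22,0,0,0,0],
  ],
)

```text
clock: 10.55
ee_pos: [0.5105, -0.3869, 0.1463]
orientation: [0.757, 0.65, -0.024, -0.053]
contact_force: [-0.7, -0.3, -0.5]
opening: 0.0219
```

```bash
python3 look.py w7; python3 - <<'E'
from rig import *;import cv2
a=snapshot("scene")[:,:,::-1][170:310,280:420];b=cv2.imread("pics/w7.png")[40:384,180:420]
cv2.imwrite("pics/c7.png",cv2.hconcat([cv2.resize(a,(420,420),interpolation=2),cv2.resize(b,(293,420))]))
E
```

```text
[ 0.5105 -0.3869  0.1463] [ 0.7574  0.6504 -0.0244 -0.0528] 10.55 0.021889677676922986 [-0.7 -0.3 -0.5]
```

View pics/c7.png

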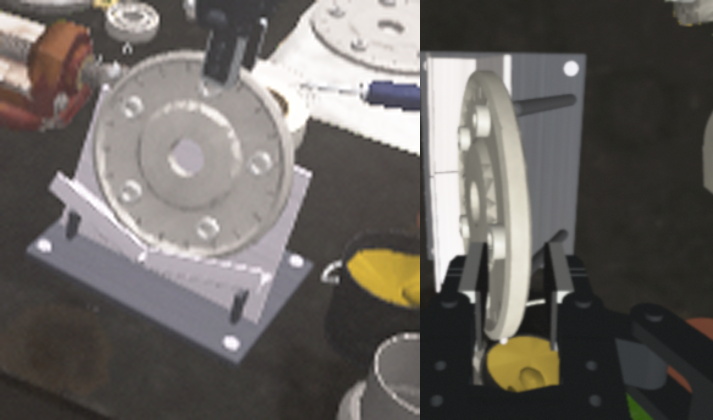

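The plate has settled back: the back finger stands clear of it, the bolts face out, and the rim is in the V behind the lip. I'll open a bit more and lift away.

>>> send_rows(
  moves=[
    [26,0,0,0,0],
    [30,0,0,0,0],
    [32,0,0,0,0],
    [32,0,0,-0.15,0],
    [32,0,0,-0.2,0],
    [32,0,0,-0.3,0],
    [32,0,0,-0.5,0],
    [32,0,0,-0.8,0],
    [32,0,0,-0.8,0],
    [32,0,0,-0.8,0],
  ],
)

```text
clock: 11.48
ee_pos: [0.5176, -0.3894, 0.2517]
orientation: [0.757, 0.65, -0.026, -0.061]
contact_force: [0.1, -1.3, -0.2]
opening: 0.032
```

>>> send_rows(
  moves=[
    [32,0.8,0,-0.5,0],
    [32,0.8,0,-0.3,0],
    [32,0.8,0,0,0],
    [32,0.8,0,0,0],
    [32,0.8,0,0,0],
    [32,0.5,0,0,0],
    [32,0,0,0,0],
    [32,0,0,0,0],
  ],
)

```text
clock: 12.15
ee_pos: [0.5477, -0.2585, 0.3021]
orientation: [0.759, 0.649, -0.023, -0.045]
contact_force: [0.7, -1.0, -0.1]
opening: 0.0321
```

```bash
python3 look.py w8; python3 - <<'E'
from rig import *;import cv2,numpy as np
b=cv2.imread("pics/w8.png");s=snapshot("scene")[:,:,::-1];t=snapshot("top")[:,:,::-1]
a=cv2.resize(s[170:310,270:420],(400,373),interpolation=2)
g=cv2.resize(s[130:280,110:310],(400,300)); c=cv2.resize(t[150:262,110:260],(400,300));d=cv2.resize(t[150:250,290:400],(400,300))
b=cv2.resize(b,(400,300))
cv2.imwrite("pics/c8.png",cv2.vconcat([cv2.hconcat([cv2.resize(a,(400,300)),g]),cv2.hconcat([d,b])]))
t0=cv2.imread("pics/top0.png")
print("top diff ring/gear/piston",[float(np.abs(t[y:y+h,x:x+w].astype(float)-t0[y:y+h,x:x+w]).mean().round(2)) for x,y,w,h in((128,205,74,30),(228,172,35,35),(236,212,35,35))])
E
```

```text
[ 0.5477 -0.2585  0.3021] [ 0.759   0.6491 -0.0227 -0.0454] 12.15 0.03207217475090648 [ 0.7 -1.  -0.1]
top diff ring/gear/piston [19.02, 66.22, 88.29]
```

View pics/c8.png

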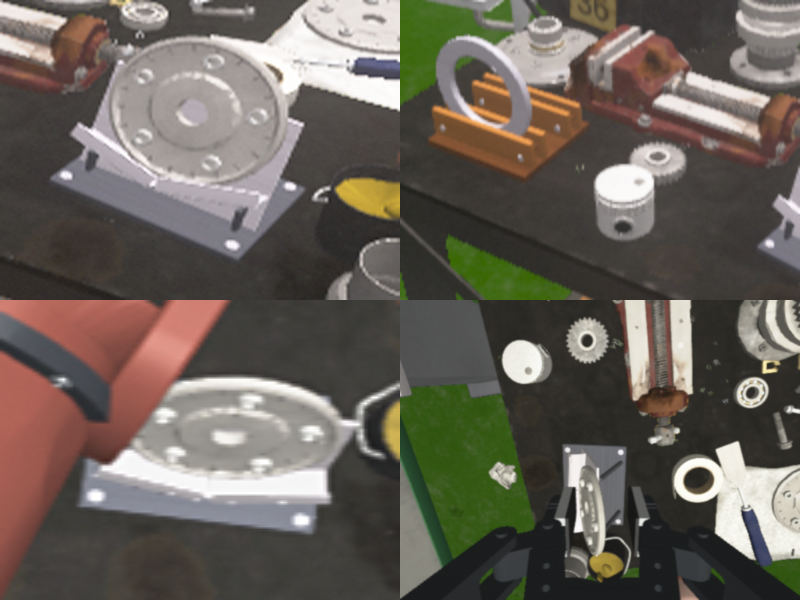

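The plate leans on the stand with bolts out and the rim centred in the V. The top view of the bystanders is blocked by the arm, so I'll compare them in the scene view and triangulate the plate's hole: scene (343,222), top (353,195).

```bash
python3 - <<'E'
from h import *;from rig import *;import cv2
X,r=tri(ray("scene",(343.1,222.3)),ray("top",(353.25,195.3)))
foot=np.array([.4677,-.3727,.026]); ex=np.array([.988,-.155,0]);ey=np.array([.155,.988,0]);a=.384
bx=np.cos(a)*ex-np.sin(a)*np.array([0,0,1]);bz=np.sin(a)*ex+np.cos(a)*np.array([0,0,1]);d=X-foot
print("hole(front face) in backstop mm",(np.array([d@bx,d@ey,d@bz])*1e3).round(1),r)
s=snapshot("scene")[:,:,::-1].astype(float);s0=cv2.imread("pics/scene0.png").astype(float)
print("scene diff ring/piston/gear",[float(np.abs(s[y:y+h,x:x+w]-s0[y:y+h,x:x+w]).mean().round(2)) for x,y,w,h in((125,145,25,45),(205,210,35,40),(224,200,30,20))])
print(state()["clock"],state()["contact_force"].round(1)); job_done()
E
```

```text
hole(front face) in backstop mm [-9.7 -3.4 68.2] [2.8, 2.8]
scene diff ring/piston/gear [1.34, 0.84, 0.83]
12.35 [ 1.2 -0.1  0.6]
the job is handed in; nothing more can be done
```

The pressure plate is on the inspection stand, standing by itself with the bolt heads facing out, and I handed the job in at 12.35 s of the 38 s allowed. I gripped it by its top rim above the upper bolt and set it on the ledge under force feedback. Then I opened the jaws slightly, let it lean back onto the backstop and lifted clear.

**Last checks:**
- **Plate position:** the hole in the plate's front face measured 9.7 mm out from the backstop, 3.4 mm off the middle and 68 mm up the slope. That puts the plate's centre about 5 mm out, so all three are inside the limits. The two camera views disagreed by about 3 mm on this point.
- **Other objects:** the ring disc, piston and gear look unchanged in the scene camera picture.
- **Gripper:** it is clear of the stand, with wrist force near zero.

**Checks that failed or disagreed:**
- **Top camera:** my comparison of the other objects came out large in that view. The arm was blocking much of it, so I relied on the scene camera instead.
- **Tool tilt:** the tool tilted about 6–7° while carrying the plate. It leaned the plate toward the backstop, so I left it.
- **Finger opening:** it read about 6.5 mm on the 10 mm rim, but the grip held throughout.
- **Final lean:** I judged the plate's final angle only from the pictures and did not measure it.

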